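# Hang a ribbon spool on the keeper peg

### The arm

A 6-joint arm with a two-finger parallel gripper is mounted at the origin on the work surface. World frame = base frame: x ahead of the robot, y to its left, z up, the work surface at z = 0. Lengths are in m, angles in rad, forces in N, time in s.
With the tool pointing down it reaches from about 0.325 to 0.775 m from the base axis. Payload 5.5 kg.
Tool frame: the origin (TCP) lies midway between the tips of the shut fingers; the grasp point (between the pads) lies 19 mm behind it; y points along the fingers, z is the direction in which the jaws open and shut, and the axes are right-handed (so a half turn about y gives the same grasp; the last joint's range is limited). The gripper opens to 88 mm and grips with 3 to 60 N. Pads are 20 mm wide; open, the fingers measure 115 mm over their backs; the gripper's body (75 mm by 178 mm) begins 61 mm behind the grasp point.
Start: joints at [-1.34, 0.091, 1.231, -0, 1.82, -0.057], TCP at [0.17, -0.575, 0.223] pointing down, gripper open.
Joint ranges: [-2.87, 2.87], [-0.86, 2.18], [0.17, 2.46], [-1.51, 4.65], [0.06, 2.69], [-2.65, 2.65]. Speed limits (rad/s): [2.57, 2.57, 3.01, 3.14, 3.14, 3.14].

### API

Orientations are given as a rotation vector (axis times angle).
In Python, from cell import arm, grab_frame, ticket, boxes_of, spot_point gives the robot as it stands.
- The arm moves only by the shell command python3 -m creep 'ROWS' [FORCE]. ROWS is JSON, a list of rows, each an object with "dp": the shift along the tool's x, y, z normalised to -1 to 1, where 1 is 40 mm, a list of three; "delta_rot": the turn, a rotation vector about the tool's x, y, z normalised to -1 to 1, where 1 is 0.1 rad, a list of three; "grip": the gripper command: -1 is fully open, 1 is shut, values between are in proportion. In form: [{"dp": [tx, ty, tz], "delta_rot": [rx, ry, rz], "grip": grip}, ...]. A call has 1 to 8 rows; each row shifts and turns the commanded pose from where the row before left it, along the tool's axes as they then stand; what a row does not reach is not made up. A row lasts 1/10 s, in which the tool goes at most 50 mm and 8.59 degrees, less where a joint would pass 70% of its speed; a pose out of reach is approached as far as the arm can. A call with a number of a shift or a turn outside -1 to 1 is refused whole. A call with a gripper value outside its range is refused whole. The fingers move at their own pace and stop on an object; FORCE is the grip in N (left out, the last holds). Time passes only in rows, so rows that do not move let the fingers close. It gives the time, the measured TCP pose, the force and the opening at its end, in the units of the state.
- arm.get_state(): the state, without advancing time (a new reading comes with each control period).
- grab_frame(name): name is "side" or "top" or "wrist"; returns a dict with "img" (480x640x3 uint8, red, green, blue), "camera_matrix" (3x3 intrinsics, pixels), "dist" ([k1, k2, p1, p2, k3] as OpenCV has them; the pictures are not rectified), "rvec" (rotation vector, rad) and "tvec" (3), from world to camera coordinates, as OpenCV has them. Camera axes: x right, y down, z forward; pixel columns grow to the right and rows downward; lengths in m; the calibration is good to about 2 mm. A picture is of the moment at which its call begins. There is no depth.
- ticket.hand_in(): hands the job in, once; it reports no verdict.
Trained networks look in a picture, given as the dict that the camera call returned (one of the last four; its "shot" number tells which), for a name from the list of things; names that differ only in an ending like _2 or _b are one class to them, and where a whole thing is asked for, a point or a joint stands for the part that bears it (a point fixed in the world has none). Each returns a list of dicts, best first, with "p" (0 to 1); they miss things now and then, are a little off and sometimes report something else, mostly with a low value. They report only what shows in the picture. A call takes as long as a camera call. They do not tell look-alikes from the thing itself.
- boxes_of(picture, target): "xyz" ([x, y, z] in m, in world coordinates, good to about 4 mm: the middle of the surface that is visible of it).
- spot_point(picture, target): "xyz" ([x, y, z] in m, in world coordinates, good to about 4 mm: a listed point, or the origin of a listed thing).
The state is a dict: "t": time; "q": joint angles; "qd": joint speeds; "joint_efforts": joint torques, N m; "tcp_pos": TCP position; "ee_rot": TCP orientation; "ft_force": force on the tool from outside, world axes, zero at the start; "ft_torque": the same for the moment, N m; "grip_width": finger opening in m.
Only numpy, scipy, OpenCV 4.12 (cv2) and the standard library are available. Lean on these libraries where they do the work, as an engineer would, in place of code of your own. Each camera call takes 0.05 s, during which the arm holds its last target. There are 200 camera calls.

### The job

Hang the larger of the two ribbon spools that lie in the wooden cradles on the peg of the dispenser stand: slide it along the peg against the spring pad so that it lifts the keeper flap, until the flap drops behind it. Then ease it back gently until it rests against the hanging flap, and let go. Be gentle with the stand, neither ramming it nor letting the spool drop or spring back, and leave everything else where it is.

Things in the scene. Friction and masses are not known exactly. Their poses are not given: they have to be found in the camera images.
- spool_mid (a point): Centre of the larger spool (on its axis, half-way along). Black flanges 70 mm in diameter, 4 mm thick; red ribbon wound to 46 mm diameter between them; 70 mm long overall; bore 26 mm in diameter, right through; 0.11 to 0.23 kg. x is the spool's axis, level; both ends alike; it may be rolled about x. Grip the ribbon between the flanges from above, closing across the axis.
- cradle_big: Fixed wooden cradle of the larger spool: a board 100 x 100 x 6 mm with four chocks, up to 14 mm above the table, under the flanges only. Origin under its centre, x along the spool, whose centre lies 41 mm above the table.
- small_spool_mid (a point): Centre of the smaller spool (50 mm long, 50 mm flanges, red ribbon), lying in the other cradle 31 mm above the table, x along its axis. To be left alone.
- stand: Heavy fixed dispenser stand. Origin under its base plate (200 x 130 x 12 mm, x = -70 to 130 mm), z up. A level steel peg, 14 mm in diameter, lies on y = 0, z = 150 mm, pointing to the stand's -x, towards the robot. Post and clamp behind (x = 57 to 93 mm) are 167 mm high. No more than 25 N may act on stand, peg, pad and flap together at any time.
- peg_tip_nominal (a point): Where the peg's tip would be with its boom clamped at mid-range (axes as the stand's). The boom is clamped up to 14 mm further in or out along x, which is not measured and must be felt; peg, flap and pad shift with it. It does not move in use. The flap hinges 12 mm in from the tip.
- pad_face_nominal (a point): Nominal face of the spring pad (shifts with the boom): a disc of 48 mm diameter on the peg, its face 82 mm in from the tip. The spring pushes it to the tip: 0.8 N at first, plus 0.75 N per mm; after 21 mm (16.5 N) a rigid stop. With the spool's bore resting on the peg, the flap drops behind it about 15 mm in (some 12 N); with the spool carried higher, later: on the axis, only about at the stop.
- spool_home_nominal (a point): Nominal final place of the spool's centre (shifts along x with the boom): bore resting on the peg, centre 6 mm below the peg's axis, trailing end against the hanging flap, pad still pressing with about 2 N. From where the flap drops the spool must be led back some 13 mm to get there; let go before, it is flung at the flap and can strike it with over 25 N.
- flap (a joint): Keeper flap, a steel plate 4 x 10 x 23 mm hinged on the peg's axis. 0: hangs straight down, 23 mm below the axis, 4 mm below the bore of a spool resting on the peg, holding it on. Grows to 1.5 rad as its end swings inwards and up; it cannot swing outwards past 0. Falls by its own weight. About 0.6 to 1 rad while it drags inside the bore.
- standing_spool: Bystander: a green spool standing on end, 60 mm in diameter and high; origin under its centre.
- tape_roll: Bystander: a brown roll of tape lying flat, 72 mm in diameter, 24 mm high; origin under its centre.
- button_bowl: Bystander: a white bowl, 90 mm in diameter, 45 mm high; origin under its centre.
- gift_box: Bystander: a small carton, 80 x 60 x 45 mm; origin under its centre.
Mind the look-alikes: they are no part of the job. What is shaped like the part that bears spool_mid but blue or turquoise is not meant.

How it is judged:
By the outcome, as a careful person would: the job done as asked, in the order asked, and still so for the second after the job is handed in, with the robot touching nothing.
It also fails if it takes over 72 s, if anything falls off the work surface, if the arm or the gripper's body presses on something with over 40 N, if the wrist force passes 120 N, or if a joint passes its speed limit or range.

## Working session

There is one attempt and no reset: what is moved stays moved. The work goes in short steps, Python scripts to look and compute and a shell command to move; the robot and the scene stay as the last step left them, time stands still between calls to the robot, and variables do not carry over. Pictures are saved under pics/ and viewed, about 8 in all and at most 12, crops included, and the job is handed in when it is done.

```bash
mkdir -p pics; ls
python3 - <<'E'
from cell import arm, grab_frame, boxes_of, spot_point
import cv2,numpy as np
s=arm.get_state();print({k:np.round(s[k],3).tolist() for k in s})
for n in ("top","side"):
    f=grab_frame(n);cv2.imwrite(f"pics/{n}0.png",f["img"][:,:,::-1])
    print(n,np.round(f["camera_matrix"],1).tolist(),np.round(f["dist"],3),np.round(f["rvec"],3),np.round(f["tvec"],3))
    for t in ["spool_mid","cradle_big","small_spool_mid","stand","peg_tip_nominal","pad_face_nominal","spool_home_nominal","standing_spool","tape_roll","button_bowl","gift_box"]:
        for r in spot_point(f,t)[:3]:
            p=np.array(r["xyz"]);uv=cv2.projectPoints(p[None],f["rvec"],f["tvec"],f["camera_matrix"],np.array(f["dist"]))[0].ravel()
            print(t,round(r["p"],2),np.round(p,3),uv.round(), {k:r[k] for k in r if k not in("p","xyz")})
E
```

```text
pics
{'t': 0.0, 'q': [-1.34, 0.092, 1.232, 0.0, 1.82, -0.057], 'qd': [-0.001, -0.0, -0.001, -0.001, -0.001, 0.001], 'joint_efforts': [-0.0, -44.645, -40.645, 0.07, 0.029, -0.0], 'tcp_pos': [0.17, -0.575, 0.222], 'ee_rot': [-0.3, 2.069, -2.065], 'ft_force': [-0.686, -0.358, -0.268], 'ft_torque': [-0.02, -0.019, 0.011], 'grip_width': 0.088}
top [[477.7, 0.0, 326.5], [0.0, 477.7, 243.1], [0.0, 0.0, 1.0]] [0.035 0.    0.    0.    0.   ] [ 2.143 -2.133  0.182] [-0.021  0.557  1.041]
spool_mid 0.93 [0.369 0.154 0.036] [249. 327.] {}
spool_mid 0.6 [ 0.452 -0.169  0.031] [393. 291.] {}
spool_mid 0.56 [0.509 0.11  0.037] [270. 264.] {}
cradle_big 0.72 [ 0.51   0.114 -0.002] [270. 266.] {}
small_spool_mid 0.75 [0.517 0.333 0.03 ] [173. 261.] {}
stand 0.59 [ 0.699 -0.131 -0.002] [373. 189.] {}
peg_tip_nominal 0.63 [ 0.58  -0.121  0.147] [376. 225.] {}
pad_face_nominal 0.98 [ 0.662 -0.127  0.147] [379. 186.] {}
spool_home_nominal 0.83 [ 0.629 -0.128  0.146] [379. 202.] {}
standing_spool 0.74 [0.699 0.134 0.003] [263. 188.] {}
tape_roll 0.97 [ 0.451 -0.015 -0.002] [325. 291.] {}
button_bowl 0.59 
[... 527 characters left out ...]
. 324.] {}
peg_tip_nominal 0.75 [ 0.584 -0.119  0.149] [348. 264.] {}
peg_tip_nominal 0.64 [0.714 0.276 0.   ] [387. 191.] {}
pad_face_nominal 0.83 [ 0.664 -0.133  0.149] [395. 269.] {}
pad_face_nominal 0.56 [ 0.584 -0.122  0.147] [347. 266.] {}
spool_home_nominal 0.73 [ 0.698  0.135 -0.001] [388. 231.] {}
spool_home_nominal 0.6 [ 0.63  -0.129  0.147] [375. 268.] {}
spool_home_nominal 0.18 [ 0.454 -0.011 -0.004] [275. 282.] {}
standing_spool 0.76 [0.7   0.135 0.001] [389. 230.] {}
tape_roll 0.89 [ 0.455 -0.012 -0.004] [276. 282.] {}
button_bowl 0.96 [ 0.713  0.275 -0.003] [387. 192.] {}
button_bowl 0.49 [ 0.583 -0.121  0.15 ] [347. 264.] {}
gift_box 0.73 [ 0.398 -0.36  -0.   ] [235. 442.] {}
```

View pics/top0.png

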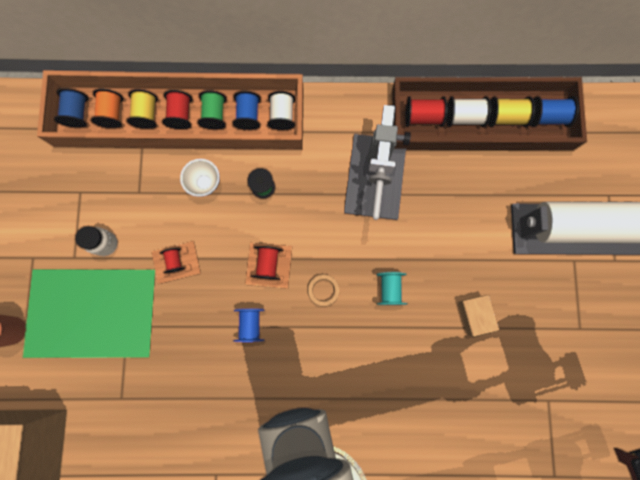

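View pics/side0.png

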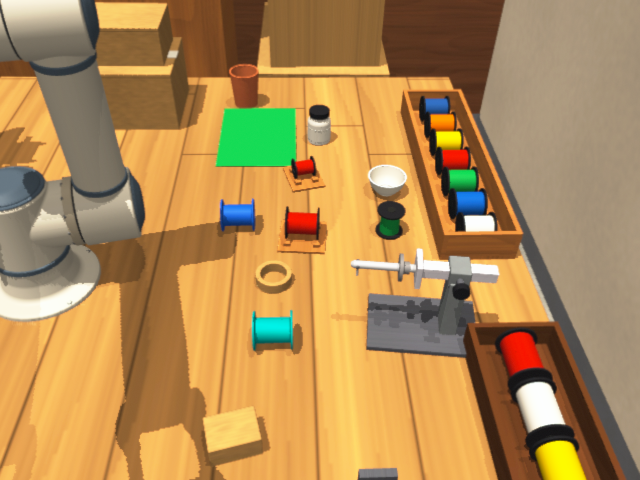

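The candidates in the top view are the large red spool in its cradle (267,262), the small red one (172,260), the blue one (249,325) and the turquoise one (391,288). There are also red spools in the racks. I choose the red one at (267,262) and check it in a crop, along with the yaw angles.

```bash
cat > h.py <<'E'
import numpy as np,cv2
from scipy.spatial.transform import Rotation as Ro
from cell import arm,grab_frame,boxes_of,spot_point
def proj(f,p): return cv2.projectPoints(np.atleast_2d(np.float64(p)),f["rvec"],f["tvec"],f["camera_matrix"],np.array(f["dist"]))[0].reshape(-1,2)
def back(f,uv,z):
    "pixels -> world points on plane z"
    n=cv2.undistortPoints(np.float64(uv).reshape(-1,1,2),f["camera_matrix"],np.array(f["dist"])).reshape(-1,2)
    R=cv2.Rodrigues(np.float64(f["rvec"]))[0];c=-R.T@np.ravel(f["tvec"])
    d=np.c_[n,np.ones(len(n))]@R
    return c+d*((z-c[2])/d[:,2])[:,None]
def down(yaw):
    "tool y down, tool x along world yaw"
    x=np.array([np.cos(yaw),np.sin(yaw),0]);y=np.array([0,0,-1.]);return Ro.from_matrix(np.c_[x,y,np.cross(x,y)])
def plan(pos,yaw=None):
    s=arm.get_state();R=Ro.from_rotvec(s["ee_rot"]);T=R
    if yaw is not None:
        T=min((down(yaw),down(yaw+np.pi)),key=lambda t:(R.inv()*t).magnitude())
    print("t",s["t"],"pos",np.round(s["tcp_pos"],4),"x-yaw",np.round(np.arctan2(*R.as_matrix()[[1,0],0]),4),"dp units before turn",np.round(R.inv().apply(np.array(pos)-s["tcp_pos"])/.04,3),
     "after turn",np.round(T.inv().apply(np.array(pos)-s["tcp_pos"])/.04,3),"rot units",np.round((R.inv()*T).as_rotvec()/.1,3),"F",np.round(s["ft_force"],2),"w",round(float(s["grip_width"]),4))
E
python3 - <<'E'
from h import *
f=grab_frame("top");im=f["img"].astype(int)
a=cv2.resize(f["img"][225:300,230:305],(400,400),interpolation=cv2.INTER_CUBIC);b=cv2.resize(f["img"][100:225,340:415],(240,400),interpolation=cv2.INTER_CUBIC)
cv2.imwrite("pics/crop1.png",np.hstack([a,b])[:,:,::-1])
m=((im[:,:,0]>140)&(im[:,:,1]<60)&(im[:,:,2]<60))
m[:230]=0;m[295:]=0;m[:,:240]=0;m[:,300:]=0
v,u=np.nonzero(m);P=back(f,np.c_[u,v],.05);r=cv2.minAreaRect(P[:,:2].astype(np.float32)*1000);print("red",len(u),r)
print(np.round(Ro.from_rotvec(arm.get_state()["ee_rot"]).as_matrix(),2))
plan([.51,.115,.2],0)
E
```

```text
red 412 ((513.9072875976562, 116.26968383789062), (37.550018310546875, 59.66215515136719), 83.19409942626953)
[[-0.96  0.    0.28]
 [-0.28 -0.   -0.96]
 [ 0.   -1.    0.  ]]
t 1.25 pos [ 0.1703 -0.5753  0.2227] x-yaw -2.8538 dp units before turn [-13.042   0.566 -14.139] after turn [ -8.492   0.566 -17.259] rot units [-0.     2.878 -0.   ] F [-0.29 -0.43 -0.62] w 0.0883
```

View pics/crop1.png

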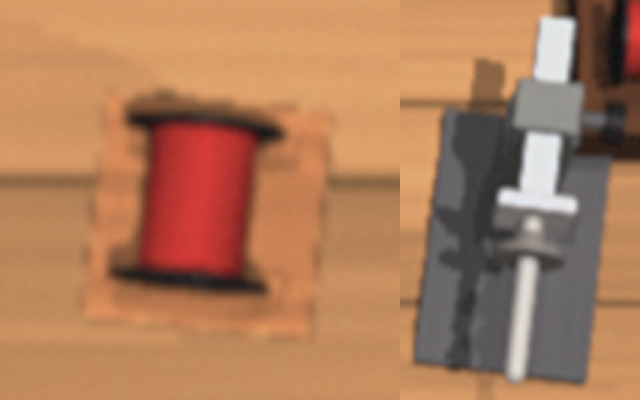

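The crop shows the red spool with black flanges in its wooden cradle, with its axis tilted about -7°. The stand is tilted about the same. I'm now moving over the spool.

```bash
python3 -m creep '[{"dp":[-0.72,0,-0.78],"delta_rot":[0,0,0],"grip":-1},{"dp":[-0.72,0,-0.78],"delta_rot":[0,0,0],"grip":-1},{"dp":[-0.72,0,-0.78],"delta_rot":[0,0,0],"grip":-1},{"dp":[-0.72,0,-0.78],"delta_rot":[0,0,0],"grip":-1},{"dp":[-0.72,0,-0.78],"delta_rot":[0,0,0],"grip":-1},{"dp":[-0.72,0,-0.78],"delta_rot":[0,0,0],"grip":-1},{"dp":[-0.72,0,-0.78],"delta_rot":[0,0,0],"grip":-1},{"dp":[-0.72,0,-0.78],"delta_rot":[0,0,0],"grip":-1}]' 
python3 -m creep '[{"dp":[-0.72,0,-0.78],"delta_rot":[0,0,0],"grip":-1},{"dp":[-0.72,0,-0.78],"delta_rot":[0,0,0],"grip":-1},{"dp":[-0.72,0,-0.78],"delta_rot":[0,0,0],"grip":-1},{"dp":[-0.72,0,-0.78],"delta_rot":[0,0,0],"grip":-1},{"dp":[-0.72,0,-0.78],"delta_rot":[0,0,0],"grip":-1},{"dp":[-0.72,0,-0.78],"delta_rot":[0,0,0],"grip":-1},{"dp":[-0.72,0,-0.78],"delta_rot":[0,0,0],"grip":-1},{"dp":[0,0,0],"delta_rot":[0,0.8,0],"grip":-1}]' 
python3 -m creep '[{"dp":[0,0,0],"delta_rot":[0,0.8,0],"grip":-1},{"dp":[0,0,0],"delta_rot":[0,0.8,0],"grip":-1},{"dp":[0,0,0],"delta_rot":[0,0.8,0],"grip":-1},{"dp":[0,0,0],"delta_rot":[0,0.8,0],"grip":-1},{"dp":[0,0,0],"delta_rot":[0,0,0],"grip":-1}]'
python3 - <<'E'
from h import *
print(np.round(arm.get_state()["q"],2))
plan([.512,.115,.16],-.12)
E
```

```text
t: 2.05
tcp_pos: [0.3208, -0.269, 0.2229]
ee_rot: [-0.298, 2.066, -2.068]
ft_force: [0.3, 0.0, -0.3]
grip_width: 0.0877
t: 2.85
tcp_pos: [0.4527, 0.0002, 0.2222]
ee_rot: [-0.225, 2.111, -2.107]
ft_force: [-0.1, -0.5, 0.2]
grip_width: 0.0876
t: 3.35
tcp_pos: [0.4517, -0.0039, 0.2228]
ee_rot: [-0.122, -2.163, 2.163]
ft_force: [0.2, -1.0, -0.1]
grip_width: 0.0879
[-0.08 -0.31  1.6   0.    1.85  1.6 ]
t 3.35 pos [ 0.4517 -0.0039  0.2228] x-yaw 3.0288 dp units before turn [-1.163  1.569 -3.124] after turn [-1.141  1.569 -3.133] rot units [ 0.     0.072 -0.002] F [ 0.19 -1.02 -0.11] w 0.0879
```

```bash
python3 -m creep '[{"dp":[-0.29,0.2,-0.78],"delta_rot":[0,0.07,0],"grip":-1},{"dp":[-0.29,0.2,-0.78],"delta_rot":[0,0,0],"grip":-1},{"dp":[-0.29,0.2,-0.78],"delta_rot":[0,0,0],"grip":-1},{"dp":[-0.29,0.2,-0.78],"delta_rot":[0,0,0],"grip":-1},{"dp":[0,0,0],"delta_rot":[0,0,0],"grip":-1},{"dp":[0,0,0],"delta_rot":[0,0,0],"grip":-1}]'
python3 - <<'E'
from h import *
plan([.512,.115,.16],-.12)
f=grab_frame("wrist");cv2.imwrite("pics/w1.png",f["img"][:,:,::-1])
for t in ("spool_mid","cradle_big"):
  for r in spot_point(f,t)[:2]: print(t,r["p"],np.round(r["xyz"],4),proj(f,r["xyz"]))
im=f["img"].astype(int)
m=((im[:,:,0]>110)&(im[:,:,1]<70)&(im[:,:,2]<70)).astype(np.uint8)
n,l,st,ce=cv2.connectedComponentsWithStats(m)
for i in range(1,n):
  if st[i,4]>500:
    v,u=np.nonzero(l==i);P=back(f,np.c_[u,v],.05)
    print(st[i],cv2.minAreaRect(P[:,:2].astype(np.float32)*1000))
E
```

```text
t: 3.95
tcp_pos: [0.5122, 0.1147, 0.1902]
ee_rot: [-0.125, -2.16, 2.162]
ft_force: [0.1, 1.2, 0.5]
grip_width: 0.0878
t 3.95 pos [0.5122 0.1147 0.1902] x-yaw 3.0252 dp units before turn [ 0.004  0.754 -0.007] after turn [ 0.005  0.754 -0.007] rot units [-0.008  0.036  0.012] F [0.12 1.16 0.47] w 0.0878
spool_mid 0.64 [0.512  0.1162 0.0403] [[320.43047398 226.9011185 ]]
[ 293  194   58   77 3902] ((508.55804443359375, 114.95660400390625), (43.85091781616211, 62.2530403137207), 85.62924194335938)
[  38  219   59   58 2037] ((520.9503784179688, 320.6979064941406), (40.80440139770508, 35.61313247680664), 13.991708755493164)
```

View pics/w1.png

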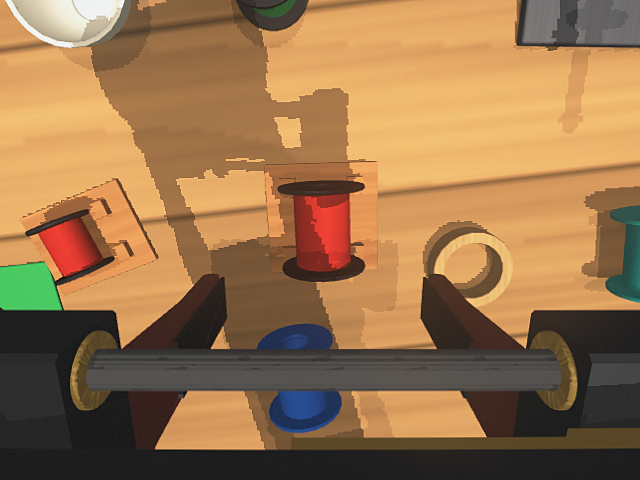

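The wrist view shows the large red spool at (322,232) between the fingers, nearly aligned with the tool. I'm descending to grasp it.

```bash
python3 - <<'E'
from h import *
f=grab_frame("wrist")
P=back(f,[(277,187),(365,187),(283,268),(365,267)],.041);print(np.round(P,4));d=(P[0]+P[1]-P[2]-P[3]);print(np.arctan2(d[1],d[0]),P.mean(0)); e=P[0]-P[1];print(np.arctan2(-e[0],e[1]))
Q=back(f,[(265,163),(377,161)],.006);e=Q[0]-Q[1];print("board",np.arctan2(-e[0],e[1]),Q)
plan([.511,.1155,.022],-.12)
E
python3 -m creep '[{"dp":[0,0.7,0],"delta_rot":[0,0.03,0],"grip":-1},{"dp":[0,0.7,0],"delta_rot":[0,0,0],"grip":-1},{"dp":[0.01,0.7,-0.01],"delta_rot":[0,0,0],"grip":-1},{"dp":[0.01,0.7,-0.01],"delta_rot":[0,0,0],"grip":-1},{"dp":[0,0.6,0],"delta_rot":[0,0,0],"grip":-1},{"dp":[0,0.4,0],"delta_rot":[0,0,0],"grip":-1},{"dp":[0,0.3,0],"delta_rot":[0,0,0],"grip":-1},{"dp":[0,0,0],"delta_rot":[0,0,0],"grip":-1}]'
python3 -c "
from h import *
plan([.511,.1155,.022],-.12)"
```

```text
[[0.5492 0.1459 0.041 ]
 [0.5408 0.0756 0.041 ]
 [0.4808 0.1511 0.041 ]
 [0.4734 0.0819 0.041 ]]
-0.08449471299701708 [0.51104879 0.11364026 0.041     ]
-0.12024288247006701
board -0.10271476186962673 [[0.56780043 0.15786006 0.006     ]
 [0.55769183 0.05979208 0.006     ]]
t 4.15 pos [0.5124 0.1136 0.1914] x-yaw 3.0216 dp units before turn [ 0.045  4.236 -0.042] after turn [ 0.04   4.236 -0.042] rot units [ 0.001  0.    -0.012] F [ 0.99 -0.01  0.68] w 0.0876
t: 4.95
tcp_pos: [0.511, 0.115, 0.0254]
ee_rot: [-0.13, -2.157, 2.158]
ft_force: [0.3, -0.3, -0.3]
grip_width: 0.0884
t 4.95 pos [0.511  0.115  0.0254] x-yaw 3.019 dp units before turn [ 0.     0.085 -0.013] after turn [ 0.     0.085 -0.013] rot units [-0.006 -0.026  0.021] F [ 0.25 -0.26 -0.3 ] w 0.0884
```

```bash
python3 -m creep '[{"dp":[0,0.08,-0.01],"delta_rot":[0,0,0],"grip":-0.2},{"dp":[0,0,0],"delta_rot":[0,0,0],"grip":0},{"dp":[0,0,0],"delta_rot":[0,0,0],"grip":1},{"dp":[0,0,0],"delta_rot":[0,0,0],"grip":1},{"dp":[0,0,0],"delta_rot":[0,0,0],"grip":1},{"dp":[0,0,0],"delta_rot":[0,0,0],"grip":1}]' 30
python3 -m creep '[{"dp":[0,-0.1,0],"delta_rot":[0,0,0],"grip":1},{"dp":[0,-0.2,0],"delta_rot":[0,0,0],"grip":1},{"dp":[0,-0.5,0],"delta_rot":[0,0,0],"grip":1},{"dp":[0,-0.7,0],"delta_rot":[0,0,0],"grip":1},{"dp":[0,-0.8,0],"delta_rot":[0,0,0],"grip":1},{"dp":[0,-0.8,0],"delta_rot":[0,0,0],"grip":1},{"dp":[0,-0.5,0],"delta_rot":[0,0,0],"grip":1},{"dp":[0,0,0],"delta_rot":[0,0,0],"grip":1}]'
python3 - <<'E'
from h import *
plan([.47,-.11,.125],-.12)
for n in ("top","side"):
    f=grab_frame(n)
    for t in ["stand","peg_tip_nominal","pad_face_nominal","spool_home_nominal","spool_mid"]:
        for r in spot_point(f,t)[:2]: print(n,t,round(r["p"],2),np.round(r["xyz"],4))
    for t in ["flap","stand"]:
        for r in boxes_of(f,t)[:2]: print(n,"box",t,round(r["p"],2),np.round(r["xyz"],4))
f=grab_frame("wrist")
for r in spot_point(f,"spool_mid")[:2]: print("w",round(r["p"],2),np.round(r["xyz"],4))
cv2.imwrite("pics/w2.png",f["img"][:,:,::-1])
E
```

```text
t: 5.55
tcp_pos: [0.5119, 0.1158, 0.0238]
ee_rot: [-0.132, -2.158, 2.159]
ft_force: [0.4, -1.6, 1.4]
grip_width: 0.0462
t: 6.35
tcp_pos: [0.5133, 0.1161, 0.1719]
ee_rot: [-0.14, -2.163, 2.16]
ft_force: [-1.0, 0.2, -1.9]
grip_width: 0.0458
t 6.35 pos [0.5133 0.1161 0.1719] x-yaw 3.0194 dp units before turn [0.393 1.157 5.745] after turn [0.398 1.172 5.741] rot units [ 0.02  -0.022 -0.067] F [-1.04  0.15 -1.91] w 0.0458
top stand 0.94 [ 0.701  -0.1305 -0.002 ]
top stand 0.48 [0.5188 0.3336 0.0342]
top peg_tip_nominal 0.79 [ 0.5801 -0.1221  0.147 ]
top pad_face_nominal 0.78 [ 0.6638 -0.1283  0.1499]
top spool_home_nominal 0.64 [ 6.987e-01  1.353e-01 -5.000e-04]
top spool_mid 0.94 [ 0.4583 -0.1686  0.0303]
top spool_mid 0.73 [0.3684 0.1568 0.0346]
top box stand 0.88 [ 0.7185 -0.1264  0.0068]
top box stand 0.51 [ 0.3942 -0.3584  0.0439]
side stand 0.73 [ 6.986e-01 -1.316e-01  1.000e-04]
side peg_tip_nominal 0.82 [ 0.5835 -0.1199  0.1484]
side pad_face_nominal 0.78 [ 0.6618 -0.1294  0.1482]
side pad_face_nominal 0.65 [ 0.399  -0.3616  0.0005]
side spool_home_nominal 0.75 [ 0.6306 -0.1245  0.1482]
side spool_home_nominal 0.67 [ 0.6644 -0.1296  0.1485]
side spool_mid 0.83 [ 0.453  -0.1678  0.0336]
side spool_mid 0.8 [0.3728 0.1508 0.0319]
side box stand 0.8 [ 0.7317 -0.1473  0.0107]
w 0.92 [0.511  0.117  0.1824]
```

View pics/w2.png

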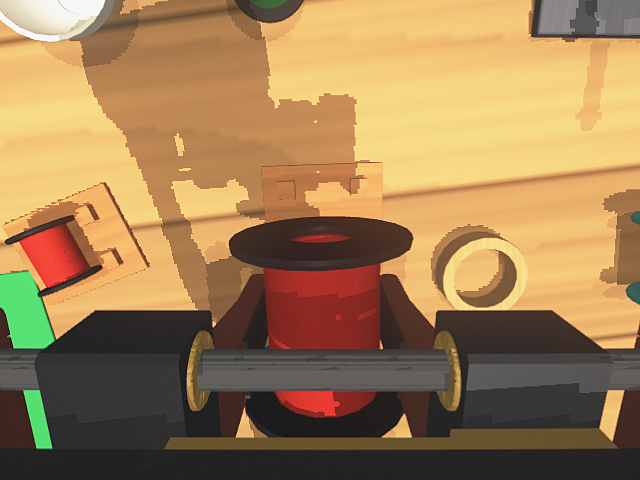

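The spool is held. Next I find the peg line by fitting it in the top and side views and intersecting the two planes, then move to a staging pose in front of the peg.

```bash
cat > peg.py <<'E'
from h import *
def pegpix(f,roi,ax):
    u0,u1,v0,v1=roi;c=cv2.cvtColor(f["img"][v0:v1,u0:u1],cv2.COLOR_RGB2HSV).astype(int)
    m=((c[:,:,1]<40)&(c[:,:,2]>150)).astype(np.uint8)
    n,l,st,ce=cv2.connectedComponentsWithStats(m);i=1+np.argmax(st[1:,4]);v,u=np.nonzero(l==i)
    k=v if ax else u;o=u if ax else v
    # centre per slice
    pts=[((o[k==j].mean()),j) for j in np.unique(k)];w=[np.sum(k==j) for j in np.unique(k)]
    p=np.array(pts);p=p if ax else p[:,::-1]
    p=p+[u0,v0];return p,w
def plane(f,p):
    n=cv2.undistortPoints(p.reshape(-1,1,2),f["camera_matrix"],np.array(f["dist"])).reshape(-1,2)
    R=cv2.Rodrigues(np.float64(f["rvec"]))[0];c=-R.T@np.ravel(f["tvec"])
    d=np.c_[n,np.ones(len(n))]@R; nn=np.linalg.svd(d)[2][2];return nn,nn@c,c,d
E
python3 - <<'E'
from peg import *
ft=grab_frame("top");fs=grab_frame("side")
pt,wt=pegpix(ft,(368,388,185,222),1);ps,ws=pegpix(fs,(345,396,255,278),0)
print(np.round(pt[[0,-1]],1),wt);print(np.round(ps[[0,-1]],1),ws)
a,da,ca,d1=plane(ft,pt);b,db,cb,d2=plane(fs,ps[3:-3])
dr=np.cross(a,b);dr/=np.linalg.norm(dr);dr*=np.sign(dr[0])
x0=np.linalg.lstsq(np.array([a,b,dr]),np.array([da,db,dr@[.6,-.12,.15]]),rcond=None)[0]
print("dir",dr,"yaw",np.arctan2(dr[1],dr[0]),"at",x0)
# tip: last ray of the top & first ray of the side at z from line
print("tip top",back(ft,pt[-1:],.15),"side",back(fs,ps[:1],.15)); print("top line z.15",back(ft,pt[[0,-1]],.15))
E
```

```text
[[379.5 185. ]
 [375.5 218. ]] [np.int64(6), np.int64(6), np.int64(5), np.int64(5), np.int64(5), np.int64(5), np.int64(5), np.int64(6), np.int64(6), np.int64(6), np.int64(5), np.int64(5), np.int64(5), np.int64(5), np.int64(5), np.int64(6), np.int64(6), np.int64(6), np.int64(6), np.int64(5), np.int64(5), np.int64(5), np.int64(5), np.int64(5), np.int64(6), np.int64(6), np.int64(6), np.int64(6), np.int64(5), np.int64(5), np.int64(5), np.int64(5), np.int64(5), np.int64(4)]
[[351. 263.]
 [395. 266.]] [np.int64(3), np.int64(5), np.int64(6), np.int64(7), np.int64(7), np.int64(6), np.int64(6), np.int64(6), np.int64(7), np.int64(6), np.int64(6), np.int64(6), np.int64(6), np.int64(7), np.int64(7), np.int64(7), np.int64(7), np.int64(7), np.int64(7), np.int64(7), np.int64(6), np.int64(6), np.int64(6), np.int64(6), np.int64(6), np.int64(6), np.int64(7), np.int64(7), np.int64(7), np.int64(7), np.int64(7), np.int64(7), np.int64(7), np.int64(7), np.int64(6), np.int64(6), np.int64(6), np.int64(6), np.int64(6), np.int64(6), np.int64(7), np.int64(7), np.int64(7), np.int64(7), np.int64(7)]
dir [ 0.99207828 -0.12459551 -0.01602006] yaw -0.1249362709435573 at [ 0.60002937 -0.12003144  0.1520635 ]
tip top [[ 0.59339955 -0.11909867  0.15      ]] side [[ 0.59047029 -0.11767075  0.15      ]]
top line z.15 [[ 0.66417799 -0.12832561  0.15      ]
 [ 0.59339955 -0.11909867  0.15      ]]
```

```bash
python3 -m creep '[{"dp":[0.1,0.05,0.7],"delta_rot":[0,0,0],"grip":1},{"dp":[0.1,0,0.8],"delta_rot":[0,0,0],"grip":1},{"dp":[0.1,0,0.8],"delta_rot":[0,0,0],"grip":1},{"dp":[0.1,0,0.8],"delta_rot":[0,0,0],"grip":1},{"dp":[0,0,0.8],"delta_rot":[0,0,0],"grip":1},{"dp":[0,0,0.8],"delta_rot":[0,0,0],"grip":1},{"dp":[0,0,0.8],"delta_rot":[0,0,0],"grip":1},{"dp":[0,0,0.2],"delta_rot":[0,0,0],"grip":1}]'
python3 -m creep '[{"dp":[0,0,0],"delta_rot":[0,0,0],"grip":1},{"dp":[0,0,0],"delta_rot":[0,0,0],"grip":1}]'
python3 - <<'E'
from h import *
plan([.47,-.11,.125],-.11)
f=grab_frame("wrist");cv2.imwrite("pics/w3.png",f["img"][:,:,::-1])
for t in ("spool_mid","pad_face_nominal","peg_tip_nominal","stand"):
  for r in spot_point(f,t)[:2]: print(t,round(r["p"],2),np.round(r["xyz"],4))
E
```

```text
t: 8.15
tcp_pos: [0.4676, -0.1111, 0.1655]
ee_rot: [-0.135, -2.156, 2.158]
ft_force: [-0.1, 0.1, -1.3]
grip_width: 0.0459
t: 8.35
tcp_pos: [0.4682, -0.1077, 0.1654]
ee_rot: [-0.132, -2.159, 2.158]
ft_force: [-0.0, -0.1, -2.0]
grip_width: 0.0462
t 8.35 pos [ 0.4682 -0.1077  0.1654] x-yaw 3.0196 dp units before turn [-0.051  1.011  0.052] after turn [-0.05   1.011  0.051] rot units [ 0.008 -0.12   0.   ] F [-0.05 -0.13 -2.02] w 0.0462
spool_mid 0.9 [ 0.4548 -0.1693  0.0358]
spool_mid 0.84 [ 0.4685 -0.1054  0.1813]
peg_tip_nominal 0.96 [ 0.5751 -0.1165  0.149 ]
```

View pics/w3.png

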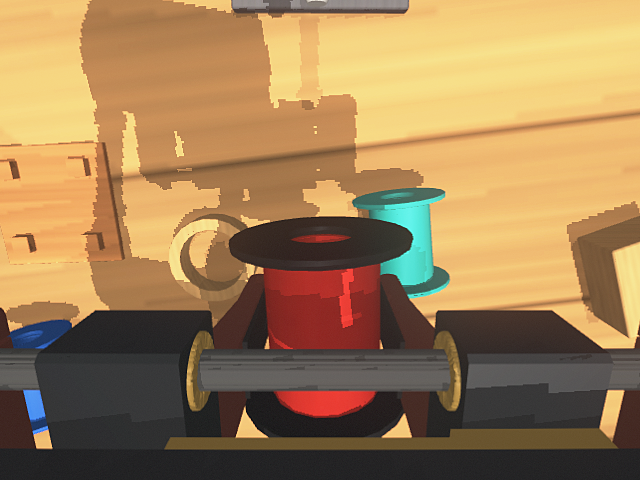

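The wrist view doesn't show the peg yet, only the held spool at (320,300). I'm lowering to insertion height and checking against the peg line in the top and side views.

```bash
python3 -m creep '[{"dp":[-0.2,0.22,-0.03],"delta_rot":[0,0,0],"grip":1},{"dp":[-0.2,0.22,-0.03],"delta_rot":[0,0,0],"grip":1},{"dp":[-0.2,0.22,-0.04],"delta_rot":[0,0,0],"grip":1},{"dp":[-0.2,0.22,0],"delta_rot":[0,0,0],"grip":1},{"dp":[0,0,0],"delta_rot":[0,0,0],"grip":1},{"dp":[0,0,0],"delta_rot":[0,0,0],"grip":1}]'
python3 - <<'E'
from peg import *
plan([.50,-.1076,.130],-.12)
s=arm.get_state();p=np.array(s["tcp_pos"]);c=p+[0,0,.0172];X=np.array([np.cos(.12),-np.sin(.12),0]);L=np.array([.594,-.1191,.15])
out=[]
for n,(u0,v0,u1,v1) in (("top",(330,170,420,290)),("side",(240,220,410,320))):
    f=grab_frame(n);k=4 if n=="top" else 4
    im=cv2.resize(f["img"][v0:v1,u0:u1],None,fx=k,fy=k,interpolation=cv2.INTER_CUBIC)
    g=lambda q:tuple(int(x) for x in ((proj(f,q)[0]-[u0,v0]+.5)*k))
    def circ(ctr,r,col):
        a=np.linspace(0,2*np.pi,60);Y=np.array([X[1]*-1,X[0],0])
        q=ctr+r*(np.cos(a)[:,None]*Y+np.sin(a)[:,None]*[0,0,1]);
        cv2.polylines(im,[np.int32((proj(f,q)-[u0,v0]+.5)*k)],True,col,1)
    for e in(-.035,.035): circ(c+e*X,.035,(0,255,0))
    circ(c-.035*X,.013,(255,255,0))
    cv2.line(im,g(L),g(L+.07*X),(255,0,255),1)
    for r in spot_point(f,"spool_mid")[:3]: print(n,round(r["p"],2),np.round(r["xyz"],4))
    out.append(cv2.resize(im,None,fx=480/im.shape[0],fy=480/im.shape[0]) if n=="top" else cv2.resize(im,(440,int(440*im.shape[0]/im.shape[1]))))
h=480;out[1]=np.vstack([out[1],np.zeros((h-out[1].shape[0],440,3),np.uint8)])
cv2.imwrite("pics/pre.png",np.hstack(out)[:,:,::-1])
E
```

```text
t: 9.2
tcp_pos: [0.5002, -0.1084, 0.1296]
ee_rot: [-0.13, -2.158, 2.157]
ft_force: [0.1, 0.7, -0.9]
grip_width: 0.0461
t 9.2 pos [ 0.5002 -0.1084  0.1296] x-yaw 3.0194 dp units before turn [ 0.008 -0.011 -0.02 ] after turn [ 0.008 -0.011 -0.02 ] rot units [ 0.002 -0.022  0.016] F [ 0.13  0.73 -0.92] w 0.0461
top 0.92 [ 0.4549 -0.1677  0.0344]
top 0.81 [ 0.4954 -0.1127  0.1468]
side 0.78 [0.3715 0.1533 0.0353]
side 0.77 [ 0.4549 -0.1656  0.0341]
side 0.75 [ 0.5009 -0.1032  0.1467]
```

View pics/pre.png

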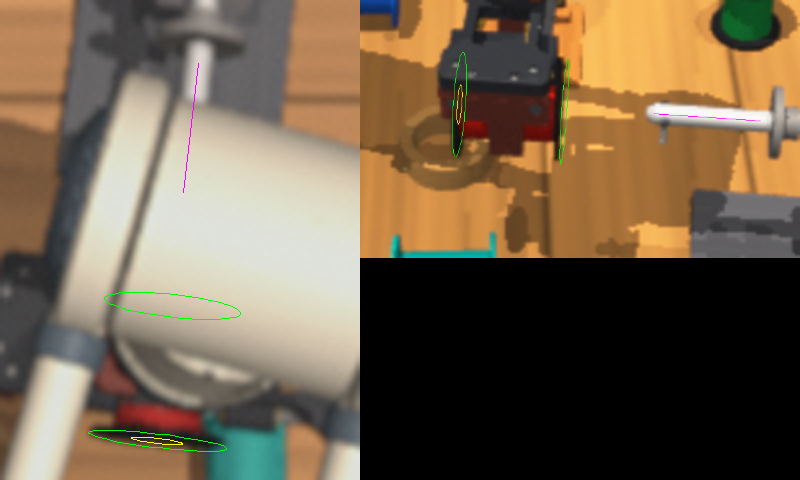

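Image left (top view) and right (side view): the projected flanges match the held spool, and the peg line fits. The flap hangs at (663,130). I'm moving up to the tip and then in slowly, watching the force.

```bash
python3 -m creep '[{"dp":[-0.4,0,-0.01],"delta_rot":[0,0,0],"grip":1},{"dp":[-0.4,0,-0.01],"delta_rot":[0,0,0],"grip":1},{"dp":[-0.3,0,0],"delta_rot":[0,0,0],"grip":1},{"dp":[-0.2,0,0],"delta_rot":[0,0,0],"grip":1},{"dp":[-0.1,0,0],"delta_rot":[0,0,0],"grip":1},{"dp":[0,0,0],"delta_rot":[0,0,0],"grip":1}]'
python3 -m creep '[{"dp":[-0.08,0,0],"delta_rot":[0,0,0],"grip":1},{"dp":[-0.08,0,0],"delta_rot":[0,0,0],"grip":1},{"dp":[-0.08,0,0],"delta_rot":[0,0,0],"grip":1},{"dp":[0,0,0],"delta_rot":[0,0,0],"grip":1}]'
python3 - <<'E'
from h import *
plan([.60,-.1198,.130],-.12)
E
```

```text
t: 10.0
tcp_pos: [0.5561, -0.1145, 0.1303]
ee_rot: [-0.132, -2.158, 2.158]
ft_force: [-0.1, 0.2, -1.8]
grip_width: 0.0459
t: 10.4
tcp_pos: [0.5658, -0.1157, 0.1302]
ee_rot: [-0.132, -2.158, 2.158]
ft_force: [-0.1, 0.8, -2.1]
grip_width: 0.046
t 10.4 pos [ 0.5658 -0.1157  0.1302] x-yaw 3.0194 dp units before turn [-0.862  0.006 -0.002] after turn [-0.862  0.006  0.   ] rot units [ 0.    -0.021 -0.001] F [-0.08  0.8  -2.12] w 0.046
```

```bash
python3 -m creep '[{"dp":[-0.1,0,0],"delta_rot":[0,0,0],"grip":1},{"dp":[-0.1,0,0],"delta_rot":[0,0,0],"grip":1},{"dp":[-0.1,0,0],"delta_rot":[0,0,0],"grip":1},{"dp":[-0.1,0,0],"delta_rot":[0,0,0],"grip":1},{"dp":[-0.1,0,0],"delta_rot":[0,0,0],"grip":1},{"dp":[-0.1,0,0],"delta_rot":[0,0,0],"grip":1},{"dp":[0,0,0],"delta_rot":[0,0,0],"grip":1}]'
python3 - <<'E'
from h import *
plan([.63,-.1235,.130],-.12)
f=grab_frame("side");a=cv2.resize(f["img"][225:305,310:430],(600,400),interpolation=cv2.INTER_CUBIC)
cv2.imwrite("pics/in1.png",a[:,:,::-1])
E
```

```text
t: 11.1
tcp_pos: [0.5898, -0.1186, 0.13]
ee_rot: [-0.132, -2.158, 2.158]
ft_force: [0.8, 0.4, -1.5]
grip_width: 0.046
t 11.1 pos [ 0.5898 -0.1186  0.13  ] x-yaw 3.0194 dp units before turn [-1.013  0.    -0.002] after turn [-1.013e+00  1.000e-03  1.000e-03] rot units [ 0.001 -0.022  0.002] F [ 0.81  0.37 -1.5 ] w 0.046
```

View pics/in1.png

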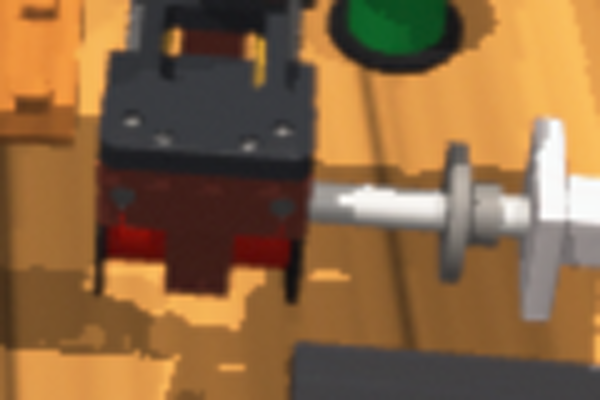

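The side view shows the spool on the peg, front flange at (292,240) and pad at (455,210). Now I lower it by feel onto the peg.

```bash
R='{"dp":[0,0,0],"delta_rot":[0,0,0],"grip":1}'; python3 -m creep '[{"dp":[0,0.025,0],"delta_rot":[0,0,0],"grip":1},{"dp":[0,0.025,0],"delta_rot":[0,0,0],"grip":1},{"dp":[0,0,0],"delta_rot":[0,0,0],"grip":1},{"dp":[0,0,0],"delta_rot":[0,0,0],"grip":1}]'
python3 -m creep '[{"dp":[0,0.025,0],"delta_rot":[0,0,0],"grip":1},{"dp":[0,0,0],"delta_rot":[0,0,0],"grip":1},{"dp":[0,0,0],"delta_rot":[0,0,0],"grip":1}]'
python3 -m creep '[{"dp":[0,0.013,0],"delta_rot":[0,0,0],"grip":1},{"dp":[0,0,0],"delta_rot":[0,0,0],"grip":1},{"dp":[0,0,0],"delta_rot":[0,0,0],"grip":1}]'
```

```text
t: 11.55
tcp_pos: [0.5893, -0.1186, 0.1282]
ee_rot: [-0.132, -2.158, 2.158]
ft_force: [0.6, -0.1, -2.4]
grip_width: 0.046
t: 11.85
tcp_pos: [0.5895, -0.1186, 0.1275]
ee_rot: [-0.133, -2.158, 2.159]
ft_force: [0.7, -0.5, -0.7]
grip_width: 0.046
t: 12.15
tcp_pos: [0.5896, -0.1186, 0.1272]
ee_rot: [-0.133, -2.159, 2.159]
ft_force: [0.4, -0.7, 0.9]
grip_width: 0.046
```

```bash
python3 -m creep '[{"dp":[-0.1,0,0],"delta_rot":[0,0,0],"grip":1},{"dp":[-0.1,0,0],"delta_rot":[0,0,0],"grip":1},{"dp":[-0.1,0,0],"delta_rot":[0,0,0],"grip":1},{"dp":[-0.1,0,0],"delta_rot":[0,0,0],"grip":1},{"dp":[0,0,0],"delta_rot":[0,0,0],"grip":1}]'
python3 -m creep '[{"dp":[-0.1,0,0],"delta_rot":[0,0,0],"grip":1},{"dp":[-0.1,0,0],"delta_rot":[0,0,0],"grip":1},{"dp":[-0.1,0,0],"delta_rot":[0,0,0],"grip":1},{"dp":[-0.1,0,0],"delta_rot":[0,0,0],"grip":1},{"dp":[0,0,0],"delta_rot":[0,0,0],"grip":1}]'
python3 -m creep '[{"dp":[-0.05,0,0],"delta_rot":[0,0,0],"grip":1},{"dp":[-0.05,0,0],"delta_rot":[0,0,0],"grip":1},{"dp":[-0.05,0,0],"delta_rot":[0,0,0],"grip":1},{"dp":[0,0,0],"delta_rot":[0,0,0],"grip":1}]'
python3 -m creep '[{"dp":[-0.05,0,0],"delta_rot":[0,0,0],"grip":1},{"dp":[-0.05,0,0],"delta_rot":[0,0,0],"grip":1},{"dp":[-0.05,0,0],"delta_rot":[0,0,0],"grip":1},{"dp":[0,0,0],"delta_rot":[0,0,0],"grip":1}]'
```

```text
t: 12.65
tcp_pos: [0.6061, -0.1208, 0.1273]
ee_rot: [-0.134, -2.159, 2.159]
ft_force: [-1.8, -0.3, 4.7]
grip_width: 0.0458
t: 13.15
tcp_pos: [0.6219, -0.1229, 0.1273]
ee_rot: [-0.133, -2.158, 2.159]
ft_force: [-2.8, -0.5, 4.9]
grip_width: 0.0459
t: 13.55
tcp_pos: [0.6274, -0.1236, 0.1274]
ee_rot: [-0.133, -2.158, 2.159]
ft_force: [-3.2, -0.5, 5.4]
grip_width: 0.0458
t: 13.95
tcp_pos: [0.6333, -0.1244, 0.1273]
ee_rot: [-0.133, -2.158, 2.159]
ft_force: [-3.7, -0.9, 6.0]
grip_width: 0.046
```

Vertical load has risen to about 7 N, so I ease it up a little and then continue.

```bash
python3 -m creep '[{"dp":[0,-0.02,0],"delta_rot":[0,0,0],"grip":1},{"dp":[0,0,0],"delta_rot":[0,0,0],"grip":1},{"dp":[0,0,0],"delta_rot":[0,0,0],"grip":1}]'
python3 -m creep '[{"dp":[-0.04,0,0],"delta_rot":[0,0,0],"grip":1},{"dp":[-0.04,0,0],"delta_rot":[0,0,0],"grip":1},{"dp":[0,0,0],"delta_rot":[0,0,0],"grip":1}]'
python3 -m creep '[{"dp":[-0.04,0,0],"delta_rot":[0,0,0],"grip":1},{"dp":[-0.04,0,0],"delta_rot":[0,0,0],"grip":1},{"dp":[0,0,0],"delta_rot":[0,0,0],"grip":1}]'
```

```text
t: 14.25
tcp_pos: [0.6333, -0.1244, 0.1274]
ee_rot: [-0.133, -2.158, 2.159]
ft_force: [-0.1, -3.6, 2.1]
grip_width: 0.0459
t: 14.55
tcp_pos: [0.6364, -0.1244, 0.1275]
ee_rot: [-0.132, -2.158, 2.158]
ft_force: [-3.4, -1.6, 3.3]
grip_width: 0.0461
t: 14.85
tcp_pos: [0.6392, -0.1246, 0.1275]
ee_rot: [-0.131, -2.158, 2.158]
ft_force: [-4.8, -0.5, 3.8]
grip_width: 0.0457
```

```bash
python3 -m creep '[{"dp":[-0.04,0,0],"delta_rot":[0,0,0],"grip":1},{"dp":[-0.04,0,0],"delta_rot":[0,0,0],"grip":1},{"dp":[0,0,0],"delta_rot":[0,0,0],"grip":1}]'
python3 -m creep '[{"dp":[-0.04,0,0],"delta_rot":[0,0,0],"grip":1},{"dp":[-0.04,0,0],"delta_rot":[0,0,0],"grip":1},{"dp":[0,0,0],"delta_rot":[0,0,0],"grip":1}]'
```

```text
t: 15.15
tcp_pos: [0.6419, -0.125, 0.1275]
ee_rot: [-0.13, -2.158, 2.157]
ft_force: [-6.8, -0.4, 4.6]
grip_width: 0.0458
t: 15.45
tcp_pos: [0.6445, -0.1253, 0.1274]
ee_rot: [-0.129, -2.157, 2.156]
ft_force: [-9.4, -0.9, 5.6]
grip_width: 0.046
```

```bash
python3 -m creep '[{"dp":[-0.03,-0.015,0],"delta_rot":[0,0,0],"grip":1},{"dp":[-0.03,0,0],"delta_rot":[0,0,0],"grip":1},{"dp":[0,0,0],"delta_rot":[0,0,0],"grip":1}]'
python3 -m creep '[{"dp":[-0.03,0,0],"delta_rot":[0,0,0],"grip":1},{"dp":[-0.03,0,0],"delta_rot":[0,0,0],"grip":1},{"dp":[0,0,0],"delta_rot":[0,0,0],"grip":1}]'
```

```text
t: 15.75
tcp_pos: [0.6464, -0.1255, 0.1275]
ee_rot: [-0.127, -2.156, 2.155]
ft_force: [-10.5, 0.4, 3.8]
grip_width: 0.0463
t: 16.05
tcp_pos: [0.6484, -0.1258, 0.1275]
ee_rot: [-0.126, -2.156, 2.155]
ft_force: [-12.5, -0.5, 5.8]
grip_width: 0.0457
```

```bash
python3 -m creep '[{"dp":[-0.03,-0.01,0],"delta_rot":[0,0,0],"grip":1},{"dp":[-0.03,0,0],"delta_rot":[0,0,0],"grip":1},{"dp":[0,0,0],"delta_rot":[0,0,0],"grip":1},{"dp":[0,0,0],"delta_rot":[0,0,0],"grip":1}]'
python3 - <<'E'
from h import *
plan([.652,-.1262,.1275],-.12)
s=arm.get_state();c=np.array(s["tcp_pos"])+[0,0,.0172];X=np.array([np.cos(.12),-np.sin(.12),0])
f=grab_frame("side");print("trail bore px",proj(f,c-.035*X),"lead",proj(f,c+.035*X), "hinge@tip591",proj(f,[.603,-.1202,.15]),proj(f,[.603,-.1202,.127]))
a=cv2.resize(f["img"][225:305,330:450],(780,520),interpolation=cv2.INTER_CUBIC)
cv2.imwrite("pics/in2.png",a[:,:,::-1])
E
```

```text
t: 16.45
tcp_pos: [0.6504, -0.126, 0.1275]
ee_rot: [-0.125, -2.156, 2.154]
ft_force: [-12.7, 0.2, 3.4]
grip_width: 0.0462
t 16.45 pos [ 0.6504 -0.126   0.1275] x-yaw 3.0189 dp units before turn [-0.041  0.     0.001] after turn [-0.041  0.     0.001] rot units [ 0.005 -0.027  0.071] F [-12.7    0.24   3.36] w 0.0462
trail bore px [[365.64063183 266.65308563]] lead [[406.59860039 269.46742459]] hinge@tip591 [[358.41713924 263.92100244]] [[357.6356494  273.38668203]]
```

View pics/in2.png

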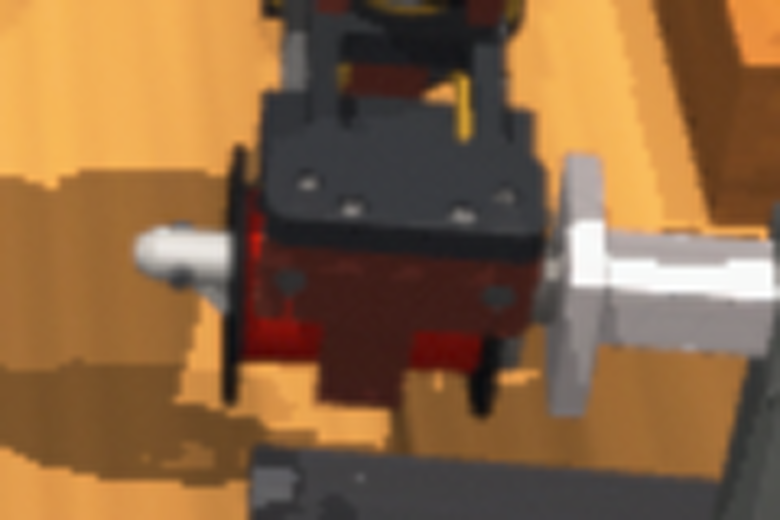

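The flap shows at (212,295), still tilted and just catching in the trailing end of the bore; its hinge is at (180,255). It needs a little further.

```bash
python3 -m creep '[{"dp":[-0.03,0,0],"delta_rot":[0,0,0],"grip":1},{"dp":[-0.03,0,0],"delta_rot":[0,0,0],"grip":1},{"dp":[0,0,0],"delta_rot":[0,0,0],"grip":1},{"dp":[0,0,0],"delta_rot":[0,0,0],"grip":1}]'
python3 - <<'E'
from h import *
f=grab_frame("side");a=cv2.resize(f["img"][250:290,345:375],(450,600),interpolation=cv2.INTER_CUBIC)
cv2.imwrite("pics/in3.png",a[:,:,::-1])
E
```

```text
t: 16.9
tcp_pos: [0.6523, -0.1263, 0.1275]
ee_rot: [-0.124, -2.155, 2.153]
ft_force: [-14.8, 0.8, 4.9]
grip_width: 0.0459
```

View pics/in3.png

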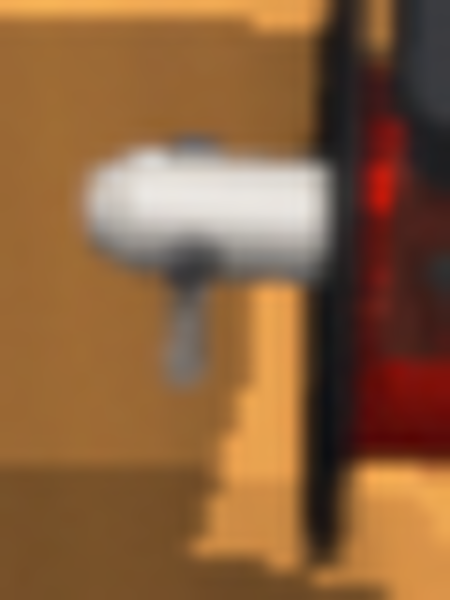

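The flap has dropped and hangs straight at (185,340), clear of the trailing flange. Now I ease the spool back.

```bash
python3 -m creep '[{"dp":[0.03,0,0],"delta_rot":[0,0,0],"grip":1},{"dp":[0.04,0,0],"delta_rot":[0,0,0],"grip":1},{"dp":[0.04,0,0],"delta_rot":[0,0,0],"grip":1},{"dp":[0.04,0,0],"delta_rot":[0,0,0],"grip":1},{"dp":[0.04,0,0],"delta_rot":[0,0,0],"grip":1},{"dp":[0,0,0],"delta_rot":[0,0,0],"grip":1},{"dp":[0,0,0],"delta_rot":[0,0,0],"grip":1}]'
python3 -m creep '[{"dp":[0.03,0,0],"delta_rot":[0,0,0],"grip":1},{"dp":[0.03,0,0],"delta_rot":[0,0,0],"grip":1},{"dp":[0,0,0],"delta_rot":[0,0,0],"grip":1},{"dp":[0,0,0],"delta_rot":[0,0,0],"grip":1}]'
```

```text
t: 17.65
tcp_pos: [0.6465, -0.1255, 0.1275]
ee_rot: [-0.128, -2.157, 2.156]
ft_force: [-7.7, -0.9, 2.7]
grip_width: 0.0459
t: 18.05
tcp_pos: [0.6446, -0.1253, 0.1276]
ee_rot: [-0.129, -2.158, 2.157]
ft_force: [-6.0, -0.2, 0.9]
grip_width: 0.0457
```

```bash
python3 -m creep '[{"dp":[0.03,0,0],"delta_rot":[0,0,0],"grip":1},{"dp":[0.03,0,0],"delta_rot":[0,0,0],"grip":1},{"dp":[0,0,0],"delta_rot":[0,0,0],"grip":1},{"dp":[0,0,0],"delta_rot":[0,0,0],"grip":1}]'
python3 -m creep '[{"dp":[0.02,0,0],"delta_rot":[0,0,0],"grip":1},{"dp":[0,0,0],"delta_rot":[0,0,0],"grip":1},{"dp":[0,0,0],"delta_rot":[0,0,0],"grip":1}]'
python3 -m creep '[{"dp":[0.02,0,0],"delta_rot":[0,0,0],"grip":1},{"dp":[0,0,0],"delta_rot":[0,0,0],"grip":1},{"dp":[0,0,0],"delta_rot":[0,0,0],"grip":1}]'
python3 - <<'E'
from h import *
f=grab_frame("side");a=cv2.resize(f["img"][250:290,345:375],(450,600),interpolation=cv2.INTER_CUBIC)
cv2.imwrite("pics/in4.png",a[:,:,::-1])
g=f["img"][276,345:375].astype(int);print(g.sum(1).tolist())  # row below the flap tip: find the black trailing flange
E
```

```text
t: 18.45
tcp_pos: [0.6425, -0.125, 0.1277]
ee_rot: [-0.13, -2.158, 2.157]
ft_force: [-5.0, 0.1, -1.5]
grip_width: 0.0462
t: 18.75
tcp_pos: [0.6419, -0.125, 0.128]
ee_rot: [-0.131, -2.158, 2.158]
ft_force: [-5.4, -0.9, -2.9]
grip_width: 0.0461
t: 19.05
tcp_pos: [0.6413, -0.1249, 0.1282]
ee_rot: [-0.131, -2.158, 2.158]
ft_force: [-4.2, -0.5, -3.1]
grip_width: 0.0459
[312, 310, 314, 314, 318, 320, 318, 318, 326, 393, 487, 484, 447, 266, 99, 70, 87, 105, 121, 124, 129, 133, 134, 137, 133, 130, 111, 111, 114, 109]
```

```bash
python3 -m creep '[{"dp":[0,0.02,0],"delta_rot":[0,0,0],"grip":1},{"dp":[0,0,0],"delta_rot":[0,0,0],"grip":1},{"dp":[0,0,0],"delta_rot":[0,0,0],"grip":1}]'
python3 -m creep '[{"dp":[0.015,0.005,0],"delta_rot":[0,0,0],"grip":1},{"dp":[0,0,0],"delta_rot":[0,0,0],"grip":1},{"dp":[0,0,0],"delta_rot":[0,0,0],"grip":1}]'
python3 -m creep '[{"dp":[0.015,0.005,0],"delta_rot":[0,0,0],"grip":1},{"dp":[0,0,0],"delta_rot":[0,0,0],"grip":1},{"dp":[0,0,0],"delta_rot":[0,0,0],"grip":1}]'
```

```text
t: 19.4
tcp_pos: [0.6414, -0.1249, 0.1279]
ee_rot: [-0.132, -2.159, 2.158]
ft_force: [-4.0, -0.7, -3.0]
grip_width: 0.0457
t: 19.7
tcp_pos: [0.641, -0.1249, 0.1278]
ee_rot: [-0.133, -2.159, 2.159]
ft_force: [-2.6, -0.4, -1.1]
grip_width: 0.0462
t: 20.0
tcp_pos: [0.6404, -0.1248, 0.1276]
ee_rot: [-0.133, -2.159, 2.159]
ft_force: [-2.0, 0.1, -0.9]
grip_width: 0.0457
```

View pics/in4.png

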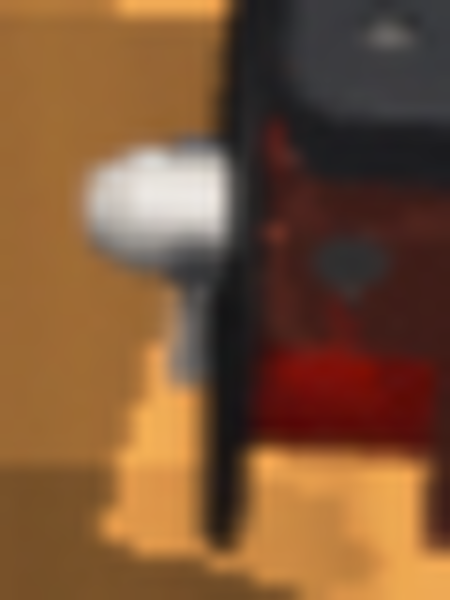

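The flap at (190,330) hangs straight and the trailing flange at (220,330) is almost against it. I take a few more small steps until the flap carries the pad force.

```bash
python3 -m creep '[{"dp":[0.015,0.008,0],"delta_rot":[0,0,0],"grip":1},{"dp":[0,0,0],"delta_rot":[0,0,0],"grip":1},{"dp":[0,0,0],"delta_rot":[0,0,0],"grip":1}]'
python3 -m creep '[{"dp":[0.015,0.005,0],"delta_rot":[0,0,0],"grip":1},{"dp":[0,0,0],"delta_rot":[0,0,0],"grip":1},{"dp":[0,0,0],"delta_rot":[0,0,0],"grip":1}]'
python3 -c "
from h import *
plan([.64,-.1248,.1275],-.12)"
```

```text
t: 20.3
tcp_pos: [0.64, -0.1248, 0.1276]
ee_rot: [-0.134, -2.159, 2.159]
ft_force: [-1.4, -0.5, 2.1]
grip_width: 0.046
t: 20.6
tcp_pos: [0.6398, -0.1248, 0.1276]
ee_rot: [-0.135, -2.159, 2.16]
ft_force: [4.7, -0.4, 2.3]
grip_width: 0.0459
t 20.6 pos [ 0.6398 -0.1248  0.1276] x-yaw 3.0195 dp units before turn [-0.004  0.001  0.   ] after turn [-0.004  0.001  0.   ] rot units [-0.001 -0.021 -0.026] F [ 4.7  -0.42  2.27] w 0.0459
```

Force stepped to +4.7 N, so the spool is against the flap. I relax slightly, reduce the grip and open gently.

```bash
python3 -m creep '[{"dp":[-0.01,-0.008,0],"delta_rot":[0,0,0],"grip":1},{"dp":[0,0,0],"delta_rot":[0,0,0],"grip":1},{"dp":[0,0,0],"delta_rot":[0,0,0],"grip":1}]' 
python3 -m creep '[{"dp":[0,0,0],"delta_rot":[0,0,0],"grip":1},{"dp":[0,0,0],"delta_rot":[0,0,0],"grip":1}]' 12
python3 -m creep '[{"dp":[0,0,0],"delta_rot":[0,0,0],"grip":1},{"dp":[0,0,0],"delta_rot":[0,0,0],"grip":1}]' 4
```

```text
t: 20.9
tcp_pos: [0.6398, -0.1248, 0.1275]
ee_rot: [-0.133, -2.159, 2.159]
ft_force: [3.9, -0.6, 2.4]
grip_width: 0.0461
t: 21.1
tcp_pos: [0.6395, -0.1249, 0.1274]
ee_rot: [-0.133, -2.158, 2.159]
ft_force: [3.1, -0.7, 4.0]
grip_width: 0.0462
t: 21.3
tcp_pos: [0.6394, -0.1249, 0.1273]
ee_rot: [-0.132, -2.158, 2.159]
ft_force: [2.7, -0.8, 3.6]
grip_width: 0.0468
```

```bash
python3 -m creep '[{"dp":[0,0,0],"delta_rot":[0,0,0],"grip":-0.08},{"dp":[0,0,0],"delta_rot":[0,0,0],"grip":-0.12},{"dp":[0,0,0],"delta_rot":[0,0,0],"grip":-0.2},{"dp":[0,0,0],"delta_rot":[0,0,0],"grip":-0.5},{"dp":[0,0,0],"delta_rot":[0,0,0],"grip":-0.9},{"dp":[0,0,0],"delta_rot":[0,0,0],"grip":-1},{"dp":[0,0,0],"delta_rot":[0,0,0],"grip":-1},{"dp":[0,0,0],"delta_rot":[0,0,0],"grip":-1}]'
python3 -m creep '[{"dp":[0,-0.1,0],"delta_rot":[0,0,0],"grip":-1},{"dp":[0,-0.2,0],"delta_rot":[0,0,0],"grip":-1},{"dp":[0,-0.3,0],"delta_rot":[0,0,0],"grip":-1},{"dp":[0,-0.5,0],"delta_rot":[0,0,0],"grip":-1},{"dp":[0,-0.6,0],"delta_rot":[0,0,0],"grip":-1},{"dp":[0,-0.6,0],"delta_rot":[0,0,0],"grip":-1},{"dp":[0,-0.6,0],"delta_rot":[0,0,0],"grip":-1},{"dp":[0,0,0],"delta_rot":[0,0,0],"grip":-1}]'
python3 - <<'E'
from h import *
f=grab_frame("side");a=cv2.resize(f["img"][225:305,330:450],(780,520),interpolation=cv2.INTER_CUBIC)
cv2.imwrite("pics/end.png",a[:,:,::-1])
for r in spot_point(f,"spool_mid")[:4]: print(round(r["p"],2),np.round(r["xyz"],4))
print(arm.get_state()["ft_force"])
E
```

```text
t: 22.1
tcp_pos: [0.6394, -0.1247, 0.1271]
ee_rot: [-0.132, -2.158, 2.158]
ft_force: [-0.6, -0.8, -0.3]
grip_width: 0.0868
t: 22.9
tcp_pos: [0.6406, -0.125, 0.2492]
ee_rot: [-0.142, -2.161, 2.164]
ft_force: [-0.2, -0.1, 0.8]
grip_width: 0.0874
0.97 [ 0.4526 -0.1677  0.0357]
0.86 [0.3685 0.1489 0.036 ]
0.59 [ 0.6404 -0.1206  0.143 ]
[-0.89068949 -0.30366425 -0.27382615]
```

View pics/end.png

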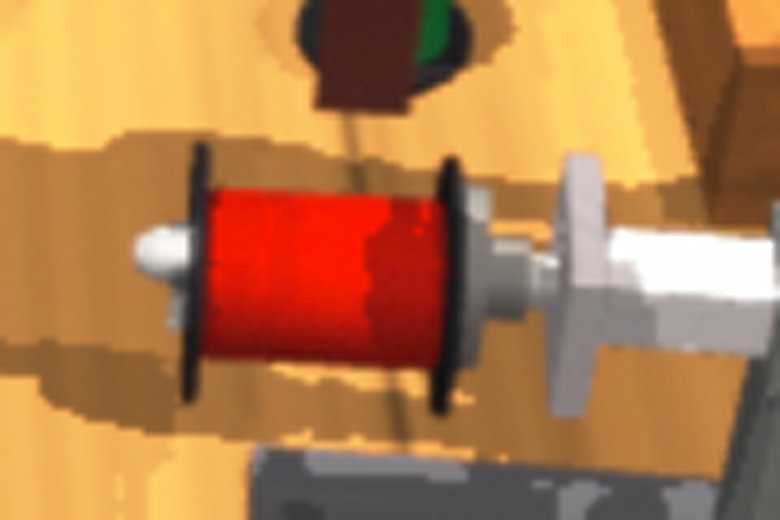

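The final view shows the spool hanging on the peg with its trailing flange at (195,270) against the hanging flap (178,305) and the pad behind it (475,280). The fingers are well clear above, so I'm handing in.

```bash
python3 -c "
from cell import ticket
print(ticket.hand_in())"
```

```text
the job is handed in; nothing more can be done
None
```

The larger red spool now hangs on the peg against the keeper flap, and the job was handed in with the gripper open and clear above it.

- **What I did:** I gripped the spool in its cradle, slid it along the peg and pushed it about 15 mm against the spring pad. A picture then showed the flap had dropped straight down behind it. I led the spool back in small steps until it touched the flap, reduced the grip from 30 N to 4 N, and opened.
- **Forces:** The highest force between moves was about 16 N at the wrist, under the 25 N limit on the stand. I only saw readings at the end of each move, so short peaks in between were not seen. The step onto the flap read +4.7 N, a change of about 6 N.
- **Last checks:** The final side picture shows the spool on the peg, its trailing flange against the hanging flap, and the pad touching the other end. The force was near zero after release, and about 23 s of the 72 s were used.
- **Disagreements and gaps:** In the final picture the spool-finding network gave higher scores to the turquoise and blue look-alikes. Its third result (0.59) was the hung spool at (0.640, -0.121, 0.143), within about 4 mm of where the gripper left it. I did not take a separate last picture of the other objects, but the arm never went near them at their height.

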